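Find the unlocked cover of the welding bench's service duct and push it open

ROBOT

A 6-joint arm with a two-finger parallel gripper is mounted at the origin on the work surface. World frame = base frame: x ahead of the robot, y to its left, z up, the work surface at z = 0. Lengths are in mm, angles in rad, forces in N, time in s.
With the tool pointing down it reaches from about 275 to 1000 mm from the base axis. Payload 8.4 kg.
Tool frame: the origin (TCP) lies on the centre line of the jaws, within the pads' length; the fingertips stand r.tip_reach ahead of it and the grasp point (between the pads) lies 3 mm ahead of it (r.tip_reach is the distance from the TCP to the fingertips, in mm); z points along the fingers, y is the direction in which the jaws open and shut (so a half turn about z gives the same grasp; the last joint's range is limited). The gripper opens to 85 mm and grips with 20 to 120 N. Pads are 22 mm wide; open, the fingers measure 114 mm over their backs; the gripper's body (76 mm by 85 mm) begins 54 mm behind the grasp point. The pads swing forward as they close: fully open they stand 13 mm farther back than shut.
Start: joints at [-1.233, 0.353, 1.633, -0, 1.155, -0.002], TCP at [208.31, -589.266, 217.781] pointing down, gripper open.
Joint ranges: [-2.63, 2.63], [-0.92, 2.1], [0.06, 2.66], [-1.3, 4.44], [0, 2.69], [-3.02, 3.02]. Speed limits (rad/s): [2.22, 2.22, 2.79, 3.14, 3.14, 3.14].

INTERFACE

Orientations are given as [roll, pitch, yaw] about the fixed x, y, z axes, in that order (R = Rz(yaw) Ry(pitch) Rx(roll)).
In Python, from rig import sense, optics, r, nets gives the robot as it stands. The module is installed in compiled form; this text tells all that it offers.
- The arm moves only by the tool carry_out, never from a script. Its argument "increments" is a list that holds one entry, the list of rows, each a list of 6 numbers: the shift along the tool's x, y, z normalised to -1 to 1, where 1 is 40 cm, then the turn, a rotation vector about the tool's x, y, z normalised to -1 to 1, where 1 is 60 degrees. A call has 1 to 5 rows; each row is the pose to reach, as a shift and turn from the pose commanded when the call began, along the tool's axes at that moment; what a row does not reach only later rows make up. A row lasts 1/12 s, in which the tool goes at most 41.7 mm and 7.16 degrees, less where a joint would pass 70% of its speed; a pose out of reach is approached as far as the arm can. A call with a number of a shift or a turn outside -1 to 1 is refused whole. A call with a gripper value outside its range is refused whole. "hand" is the closure, from 0 (fully open) to 1 (shut), set as the call begins (left out, the last holds). The fingers move at their own pace and stop on an object; "squeeze" is the grip in N (left out, the last holds). Time passes only in rows, so rows that repeat a pose let the fingers close. It gives the time, the measured TCP pose, the force and the opening at its end, in the units of the state.
- sense(): the state, without advancing time (a new reading comes with each control period).
- optics.grab_frame(name): name is "scene" or "top" or "wrist"; returns a dict with "img" (420x560x3 uint8, red, green, blue), "range_z" (420x560 float32, mm along the optical axis (not along the pixel's ray), 0 where there is no reading), "fov_y" (degrees; the focal length in pixels is half the picture's height over the tangent of half this angle, whatever the lens; pixels are square), "cx", "cy" (the principal point, pixels), "R" (3x3) and "t" (3): a world point X has camera coordinates R X + t. Camera axes: x right, y down, z forward; pixel columns grow to the right and rows downward; lengths in mm; the calibration is good to about 2 mm. A picture is of the moment at which its call begins.
- r.sign_off(): hands the job in, once; it reports no verdict.
Trained networks look in the newest picture that a camera, given by its name, has taken for a name from the list of things; names that differ only in an ending like _2 or _b are one class to them, and where a whole thing is asked for, a point or a joint stands for the part that bears it (a point fixed in the world has none). Each returns a list of dicts, best first, with "confidence" (0 to 1); they miss things now and then, are a little off and sometimes report something else, mostly with a low value. They report only what shows in the picture. A call takes as long as a camera call.
- nets.trace(target, camera): "mask" (420x560 bool, what is visible of it).
- nets.tip_of(target, camera): "point" ([x, y, z] in mm, in world coordinates, good to about 4 mm: a listed point, or the origin of a listed thing).
The state is a dict: "clock": time; "qpos": joint angles; "qvel": joint speeds; "joint_efforts": joint torques, N m; "eef_pos": TCP position; "tcp_rot": TCP orientation; "contact_force": force on the tool from outside, world axes, zero at the start; "wrist_torque": the same for the moment, N m; "opening": opening from 0.0 (shut) to 1.0 (fully open).
Only numpy, scipy, OpenCV 4.12 (cv2) and the standard library are available. Lean on these libraries where they do the work, as an engineer would, in place of code of your own. Each camera call takes 0.05 s, during which the arm holds its last target.

TASK

One of the four identical steel covers on the welding bench's service duct was left unlocked, and I need the outlets under it. Press the marked tail of the covers with the fingertips, without leaning hard on them, to find the one that rocks; tip it up and push its nose over, past upright, until it leans back against its stop. Only press and push, never pinch a cover between the fingers; leave the other covers shut and the things lying about where they are.

Things in the scene. Friction and masses are not known exactly. Their poses are not given: they have to be found in the camera images.
- duct: low grey sheet-steel service duct screwed to the bench, 164 mm (its x) by 496 mm (its y) by 85 mm high, hollow, with four identical steel covers flush in its top, in a row along its y: centres at y = +186, +80, -80, -186 mm, a fixed deck between covers 2 and 3. Origin: centre of its underside, on the bench. x points away from the robot, y along the duct to the left, z up.
- duct_top (a point): middle of the duct's top face. A cover is a plate 150 mm (along x) x 100 x 4 mm on a pivot pin along y, 83 mm above the bench (plate mid-thickness), 15 mm beyond the plate's middle: tail beyond the pin 60 mm, nose on the robot's side 90 mm. Pressing the tail down tips the nose up. A shut nose cannot be gripped (3 mm gap). Under the tails a finger has room 45 mm down.
- cover_1 (a joint): opening angle (rad) of the leftmost (+y end) cover: 0 shut and flush, 1.57 upright, 1.83 leaning back on its stop. Three covers are locked from below: pressed, they give a few mm (under 0.1 rad) and stop hard. One, any of the four and looking the same, is unlocked: its tail sinks under about 4 N on the press mark, and its stiff pivot keeps whatever angle it is left at.
- cover_2 (a joint): opening angle (rad) of the second from the left cover: 0 shut and flush, 1.57 upright, 1.83 leaning back on its stop. Three covers are locked from below: pressed, they give a few mm (under 0.1 rad) and stop hard. One, any of the four and looking the same, is unlocked: its tail sinks under about 4 N on the press mark, and its stiff pivot keeps whatever angle it is left at.
- cover_3 (a joint): opening angle (rad) of the third from the left cover: 0 shut and flush, 1.57 upright, 1.83 leaning back on its stop. Three covers are locked from below: pressed, they give a few mm (under 0.1 rad) and stop hard. One, any of the four and looking the same, is unlocked: its tail sinks under about 4 N on the press mark, and its stiff pivot keeps whatever angle it is left at.
- cover_4 (a joint): opening angle (rad) of the rightmost (-y end) cover: 0 shut and flush, 1.57 upright, 1.83 leaning back on its stop. Three covers are locked from below: pressed, they give a few mm (under 0.1 rad) and stop hard. One, any of the four and looking the same, is unlocked: its tail sinks under about 4 N on the press mark, and its stiff pivot keeps whatever angle it is left at.
- cover_1_press (a point): middle of the stamped press mark (ring 30 mm across) on the top face of cover 1: on its tail, 40 mm beyond the pivot pin, half-way across. Axes turn with the cover: x from nose to tail, y along the pin, z out of the top face.
- cover_2_press (a point): middle of the stamped press mark (ring 30 mm across) on the top face of cover 2: on its tail, 40 mm beyond the pivot pin, half-way across. Axes turn with the cover: x from nose to tail, y along the pin, z out of the top face.
- cover_3_press (a point): middle of the stamped press mark (ring 30 mm across) on the top face of cover 3: on its tail, 40 mm beyond the pivot pin, half-way across. Axes turn with the cover: x from nose to tail, y along the pin, z out of the top face.
- cover_4_press (a point): middle of the stamped press mark (ring 30 mm across) on the top face of cover 4: on its tail, 40 mm beyond the pivot pin, half-way across. Axes turn with the cover: x from nose to tail, y along the pin, z out of the top face.
- cover_1_nose (a point): middle of the nose edge of cover 1 (free end towards the robot) at mid-thickness, 90 mm from the pivot pin; axes as for its press mark. It rises and swings away from the robot in an arc about the pin as the cover opens; fully open it stands 170 mm above the bench.
- cover_2_nose (a point): middle of the nose edge of cover 2 (free end towards the robot) at mid-thickness, 90 mm from the pivot pin; axes as for its press mark. It rises and swings away from the robot in an arc about the pin as the cover opens; fully open it stands 170 mm above the bench.
- cover_3_nose (a point): middle of the nose edge of cover 3 (free end towards the robot) at mid-thickness, 90 mm from the pivot pin; axes as for its press mark. It rises and swings away from the robot in an arc about the pin as the cover opens; fully open it stands 170 mm above the bench.
- cover_4_nose (a point): middle of the nose edge of cover 4 (free end towards the robot) at mid-thickness, 90 mm from the pivot pin; axes as for its press mark. It rises and swings away from the robot in an arc about the pin as the cover opens; fully open it stands 170 mm above the bench.
- tin_center (a point): bystander, to be left alone: round aluminium tin of nozzle dip, 47 mm across, 44 mm high, standing on the 54 mm wide centre deck between covers 2 and 3. The point is at its middle, 22 mm above what it rests on.
- chipping_hammer_center (a point): bystander, to be left alone: chipping hammer lying flat: 240 mm long, head 135 mm across, 22 mm high. The point is at its middle, 11 mm above what it rests on.
- wire_brush_center (a point): bystander, to be left alone: wire brush lying flat, 260 x 26 x 34 mm. The point is at its middle, 17 mm above what it rests on.
- magnet_square_center (a point): bystander, to be left alone: triangular magnetic welding square lying flat in front of the duct, legs 90 mm, 20 mm high. The point is at its middle, 10 mm above what it rests on.
- coupon_1_center (a point): bystander, to be left alone: steel practice plate with weld beads, 100 x 100 x 8 mm, behind the duct. The point is at its middle, 4 mm above what it rests on.
- coupon_2_center (a point): bystander, to be left alone: a second such practice plate. The point is at its middle, 4 mm above what it rests on.
- earth_clamp_center (a point): bystander, to be left alone: earth clamp lying on its side, 185 mm long, 95 mm wide, 26 mm high. The point is at its middle, 13 mm above what it rests on.

How it is judged (in metres and radians):
On the way:
1. the unlocked cover has been found: its tail has been pressed down and it has tipped (value of joint any of cover_1, cover_2, cover_3, cover_4 above 0.2 rad), for 0.1 s.
At the end, for the whole second after the job is handed in: The unlocked cover leans back past upright on or near its stop (angle over 1.65 of 1.83 rad) and is at rest, the three others lie shut (under 0.12 rad), and every bystander is within 20 mm of where it began (((value of joint cover_1 above 1.65 rad and value of joint each of cover_2, cover_3, cover_4 below 0.12 rad) or (value of joint cover_2 above 1.65 rad and value of joint each of cover_1, cover_3, cover_4 below 0.12 rad) or (value of joint cover_3 above 1.65 rad and value of joint each of cover_1, cover_2, cover_4 below 0.12 rad) or (value of joint cover_4 above 1.65 rad and value of joint each of cover_1, cover_2, cover_3 below 0.12 rad)) and velocity of joint cover_1 between -0.05 and 0.05 rad/s and velocity of joint cover_2 between -0.05 and 0.05 rad/s and velocity of joint cover_3 between -0.05 and 0.05 rad/s and velocity of joint cover_4 between -0.05 and 0.05 rad/s and distance of each of tin_center, chipping_hammer_center, wire_brush_center, magnet_square_center, coupon_1_center, coupon_2_center, earth_clamp_center from where it was at the start of the episode below 0.02 m); the robot touches nothing.
It fails at once if a bystander was pushed, lifted or carried (over 20 mm) (distance of any of tin_center, chipping_hammer_center, wire_brush_center, magnet_square_center, coupon_1_center, coupon_2_center, earth_clamp_center from where it was at the start of the episode above 0.02 m).
It fails at once if a cover was pinched: it came between the fingers ((x of the grasp point in the frame of cover_1_nose between 0.002 and 0.15 m and y of the grasp point in the frame of cover_1_nose between -0.05 and 0.05 m and z of the grasp point in the frame of cover_1_nose between -0.005 and 0.005 m) or (x of the grasp point in the frame of cover_2_nose between 0.002 and 0.15 m and y of the grasp point in the frame of cover_2_nose between -0.05 and 0.05 m and z of the grasp point in the frame of cover_2_nose between -0.005 and 0.005 m) or (x of the grasp point in the frame of cover_3_nose between 0.002 and 0.15 m and y of the grasp point in the frame of cover_3_nose between -0.05 and 0.05 m and z of the grasp point in the frame of cover_3_nose between -0.005 and 0.005 m) or (x of the grasp point in the frame of cover_4_nose between 0.002 and 0.15 m and y of the grasp point in the frame of cover_4_nose between -0.05 and 0.05 m and z of the grasp point in the frame of cover_4_nose between -0.005 and 0.005 m)).
It fails at once if the duct or a cover was leaned on with more than 60 N (contact force between the fingers and duct above 60 N).
It also fails if it takes over 51 s, if anything falls off the work surface, if the arm or the gripper's body presses on something with over 40 N, if the wrist force passes 120 N, or if a joint passes its speed limit or range.

## Working session

There is one attempt and no reset: what is moved stays moved. The work goes in short steps, Python scripts to look and compute and a tool call to move; the robot and the scene stay as the last step left them, time stands still between calls to the robot, and variables do not carry over. Pictures are saved under pics/ and viewed, and the job is handed in when it is done.

Besides the shell and the picture viewer there is one more tool, called after "Emit:" by a JSON object that holds its "method" and its "body". carry_out: Moves the arm, as the interface text tells. Its arguments: {"type":"object","properties":{"increments":{"type":"array","items":{"type":"array","items":{"type":"array","items":{"type":"number","minimum":-1,"maximum":1}}}},"hand":{"type":"number"},"squeeze":{"type":"number"}},"required":["increments"]}

```bash
mkdir -p pics; cat > h.py <<'E'
import numpy as np, cv2
from rig import sense, optics, r, nets
def save(f,n): cv2.imwrite(f'pics/{n}.png', f['img'][:,:,::-1])
def unproj(f,u,v,z=None):
    F=f['img'].shape[0]/2/np.tan(np.radians(f['fov_y'])/2)
    if z is None: z=f['range_z'][int(v),int(u)]
    c=np.array([(u-f['cx'])/F*z,(v-f['cy'])/F*z,z])
    return f['R'].T@(c-f['t'])
def proj(f,X):
    F=f['img'].shape[0]/2/np.tan(np.radians(f['fov_y'])/2)
    c=f['R']@np.array(X)+f['t']
    return c[0]/c[2]*F+f['cx'],c[1]/c[2]*F+f['cy']
E
python3 - <<'E'
from h import *
s=sense()
print({k:np.round(v,3) for k,v in s.items()}, r.tip_reach)
for c in ['top','scene']:
    f=optics.grab_frame(c); save(f,c+'0')
    np.savez(f'{c}0.npz',**f)
    for n in ['duct','duct_top','cover_1_press','cover_1_nose','tin_center']:
        for d in nets.tip_of(n,c)[:6]: print(c,n,np.round(d['point'],1),round(d['confidence'],2))
E
```

```text
{'clock': np.float64(0.0), 'qpos': array([-1.233,  0.354,  1.634, -0.   ,  1.155, -0.002]), 'qvel': array([ 0.   , -0.001, -0.002,  0.   ,  0.   ,  0.002]), 'joint_efforts': array([-0.0000e+00, -6.0526e+01, -3.4207e+01, -0.0000e+00,  9.0000e-03,
       -0.0000e+00]), 'eef_pos': array([ 208.122, -588.813,  217.064]), 'tcp_rot': array([-3.14,  0.  ,  0.34]), 'contact_force': array([ 0.205,  0.607, -0.317]), 'wrist_torque': array([ 0.039, -0.024, -0.027]), 'opening': np.float64(1.002)} 22.0
top duct [528.2  19.7  -4.5] 0.7
top duct [535.8  25.8  86.2] 0.6
top duct [560.7 424.1  12.8] 0.15
top duct_top [533.3  23.5  85.6] 0.85
top cover_1_press [585.8 207.5  86.9] 0.62
top cover_1_press [529.4  21.7  -0. ] 0.16
top cover_1_nose [455.1 208.3  81.3] 0.89
top cover_1_nose [586.7 105.9  85.5] 0.65
top cover_1_nose [768.4 -99.8   3.5] 0.32
top tin_center [527.5  19.1 107.1] 0.58
scene duct [529.3  22.   -1.6] 0.9
scene duct_top [530.3  17.1  85.1] 0.73
scene cover_1_press [584.7 210.7  83.8] 0.79
scene cover_1_nose [453.5 208.9  84.3] 0.58
scene tin_center [529.4  20.1 105. ] 0.61
```

View pics/top0.png

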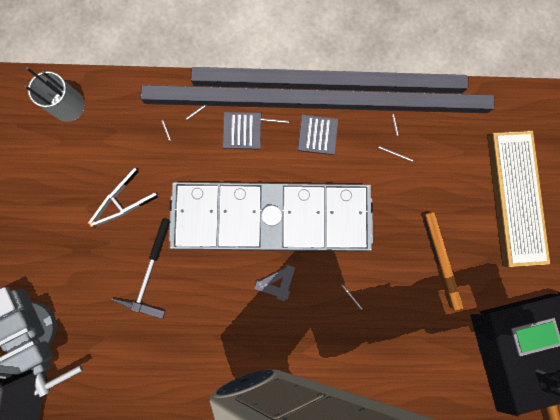

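View pics/scene0.png

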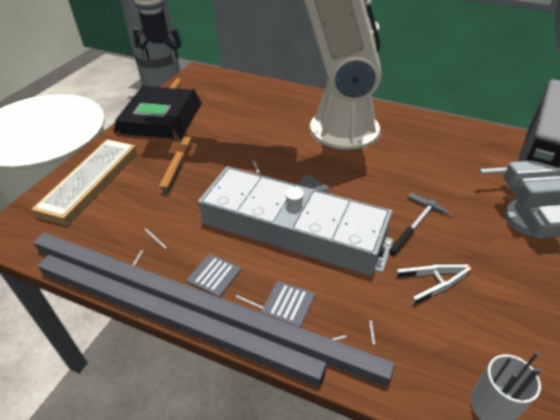

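```bash
python3 - <<'E'
from h import *
f=dict(np.load('top0.npz'))
z=f['range_z']; P=np.array([[unproj(f,u,v,z[v,u]) if z[v,u]>0 else [0,0,0] for u in range(560)] for v in range(420)])
m=(P[...,2]>75)&(P[...,2]<95)&(P[...,0]>400)&(P[...,0]<680)
m=cv2.morphologyEx(m.astype(np.uint8),cv2.MORPH_OPEN,np.ones((5,5)))
n,l,st,c=cv2.connectedComponentsWithStats(m)
k=1+np.argmax(st[1:,4]); q=P[l==k]
print(st[k],cv2.minAreaRect(q[:,:2].astype(np.float32)),np.median(q[:,2]))
E
```

```text
[ 171  183   89   66 5404] ((528.6707763671875, 159.68807983398438), (163.00038146972656, 218.22433471679688), 1.0104585886001587) 84.74301981787659
```

```bash
python3 - <<'E'
from h import *
f=dict(np.load('top0.npz'))
z=f['range_z']; P=np.array([[unproj(f,u,v,z[v,u]) if z[v,u]>0 else [0,0,0] for u in range(560)] for v in range(420)])
m=(P[...,2]>75)&(P[...,2]<95)&(P[...,0]>400)&(P[...,0]<680)&(abs(P[...,1]-20)<280)
m=cv2.morphologyEx(m.astype(np.uint8),cv2.MORPH_OPEN,np.ones((5,5)))>0
q=P[m]
rc=cv2.minAreaRect(q[:,:2].astype(np.float32));print(rc,np.median(q[:,2]))
a=np.radians(rc[2]); 
if a>0.7: a-=np.pi/2
R=np.array([[np.cos(a),-np.sin(a)],[np.sin(a),np.cos(a)]])
for n,y in zip((1,2,3,4),(186,80,-80,-186)):
    for x in(55,15,-75):
        p=R@[x,y]+rc[0]; print(n,x,p.round(1),np.round(proj(f,[*p,85]),0))
big=cv2.resize(f['img'][170:260,160:380,::-1],None,fx=3.6,fy=3.6);cv2.imwrite('pics/crop.png',big)
E
```

```text
((529.5457153320312, 20.477142333984375), (164.58518981933594, 496.4787292480469), 0.5186655521392822) 84.7172720536869
1 55 [582.9 207. ] [197. 193.]
1 15 [542.9 206.6] [196. 209.]
1 -75 [452.9 205.8] [195. 245.]
2 55 [583.8 101. ] [240. 194.]
2 15 [543.8 100.6] [239. 210.]
2 -75 [453.8  99.8] [239. 246.]
3 55 [585.3 -59. ] [304. 194.]
3 15 [545.3 -59.4] [303. 210.]
3 -75 [455.3 -60.2] [303. 246.]
4 55 [ 586.2 -165. ] [346. 195.]
4 15 [ 546.2 -165.4] [346. 211.]
4 -75 [ 456.2 -166.2] [346. 247.]
```

View pics/crop.png

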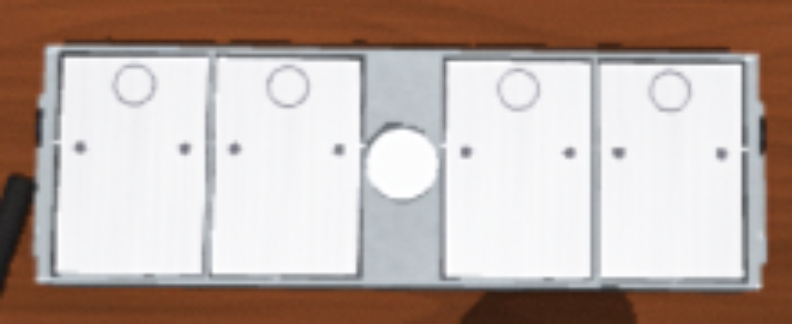

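```bash
cat >> h.py <<'E'
from scipy.spatial.transform import Rotation as Ro
def inc(p0,rpy0,p1,rpy1):
    A=Ro.from_euler('xyz',rpy0);B=Ro.from_euler('xyz',rpy1)
    return np.round(np.r_[A.inv().apply(np.array(p1)-p0)/400,(A.inv()*B).as_rotvec()/np.radians(60)],4)
E
python3 - <<'E'
from h import *
for n in ['top','scene']:
    f=dict(np.load(n+'0.npz')); print(n,[np.round(proj(f,p)) for p in [(208,-589,217),(208,-589,195),(208,-589,0)]])
    for uv in ([(520,345),(535,335),(500,370),(520,200)] if n=='top' else [(155,112),(155,20),(155,45)]): print(uv,unproj(f,*uv).round())
p0=[208.3,-589.3,217.8]
print(inc(p0,[np.pi,0,.34],[586,-165,170],[np.pi,0,.01]))
E
```

```text
top [array([551., 363.]), array([545., 361.]), array([502., 346.])]
(520, 345) [ 221. -603.   67.]
(535, 335) [ 245. -645.   61.]
(500, 370) [ 157. -559.   48.]
(520, 200) [ 589. -634.   40.]
scene [array([163.,  67.]), array([164.,  73.]), array([175., 122.])]
(155, 112) [ 259. -624.   64.]
(155, 20) [ 231. -564.  384.]
(155, 45) [ -464. -1171.   -78.]
[ 1.2439 -0.6851  0.1195  0.     -0.      0.3151]
```

Emit:
{"method": "carry_out", "body": {"increments": [[[0.415, -0.228, 0, 0, 0, 0], [0.415, -0.228, 0, 0, 0, 0], [0.415, -0.228, 0, 0, 0, 0], [0.415, -0.228, 0, 0, 0, 0], [0.415, -0.228, 0, 0, 0, 0]]], "hand": 1}}

```text
clock: 1.02
eef_pos: [336.4, -445.0, 217.9]
tcp_rot: [-3.141, -0.001, 0.341]
contact_force: [-0.0, -0.5, 0.4]
opening: 0.299
```

Emit:
{"method": "carry_out", "body": {"increments": [[[0.415, -0.228, 0, 0, 0, 0], [0.415, -0.228, 0, 0, 0, 0], [0.415, -0.228, 0, 0, 0, 0], [0.415, -0.228, 0, 0, 0, 0], [0.415, -0.228, 0, 0, 0, 0]]]}}

```text
clock: 1.43
eef_pos: [462.8, -303.6, 218.0]
tcp_rot: [-3.141, -0.001, 0.341]
contact_force: [0.1, -1.8, -0.2]
opening: -0.006
```

```bash
python3 - <<'E'
from h import *
s=sense();print(s['eef_pos'],s['tcp_rot'],s['contact_force'],s['opening'],s['clock'])
print(inc(s['eef_pos'],s['tcp_rot'],[586,-165,170],[np.pi,0,.01]))
E
```

```text
[ 462.80461986 -303.62517593  218.04547404] [-3.14144454e+00 -1.26174552e-03  3.41167549e-01] [ 0.08369081 -1.75179119 -0.1828581 ] -0.005945896182364518 1.4333
[ 4.060e-01 -2.235e-01  1.207e-01 -3.000e-04 -1.200e-03  3.162e-01]
```

Emit:
{"method": "carry_out", "body": {"increments": [[[0.406, -0.2235, 0.11, 0, 0, 0.316], [0.406, -0.2235, 0.11, 0, 0, 0.316], [0.406, -0.2235, 0.11, 0, 0, 0.316], [0.406, -0.2235, 0.11, 0, 0, 0.316], [0.406, -0.2235, 0.11, 0, 0, 0.316]]]}}

```text
clock: 1.85
eef_pos: [585.6, -165.5, 173.1]
tcp_rot: [-3.141, -0.0, 0.009]
contact_force: [0.0, 0.4, 0.1]
opening: 0.001
```

Emit:
{"method": "carry_out", "body": {"increments": [[[0, 0, 0.05, 0, 0, 0], [0, 0, 0.08, 0, 0, 0], [0, 0, 0.08, 0, 0, 0]]]}}

```text
clock: 2.1
eef_pos: [581.8, -167.5, 138.9]
tcp_rot: [-3.14, 0.005, 0.01]
contact_force: [-1.2, -0.8, -0.1]
opening: -0.002
```

```bash
python3 - <<'E'
from h import *
s=sense();print(s['eef_pos'],s['tcp_rot'],s['contact_force'],s['opening'],s['clock'])
f=optics.grab_frame('scene');save(f,'s1')
print(np.round(proj(f,[586.2,-165,85])))
cv2.imwrite('pics/s1c.png',cv2.resize(f['img'][120:280,150:420,::-1],None,fx=2.9,fy=2.9))
E
```

```text
[ 581.81446014 -167.51196533  138.87496341] [-3.14033902  0.00491158  0.009677  ] [-1.17552745 -0.81798706 -0.09285058] -0.0022749939416042437 2.1
[223. 200.]
```

View pics/s1c.png

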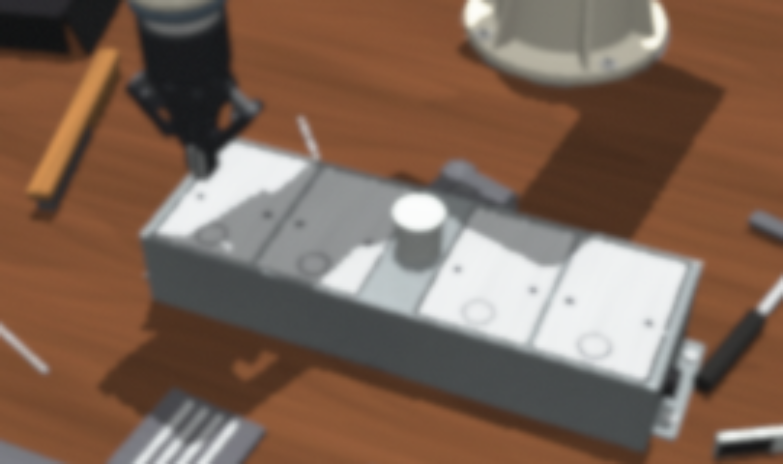

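```bash
python3 - <<'E'
from h import *
s=sense();print(s['eef_pos'],s['tcp_rot'],s['contact_force'],s['clock'])
E
```

```text
[ 582.27837235 -168.24257797  140.34476423] [-3.14077961  0.00342785  0.00872122] [-0.16073528 -0.34019388  0.76524511] 2.15
```

Emit:
{"method": "carry_out", "body": {"increments": [[[0.008, -0.007, 0.04, 0, 0, 0], [0.008, -0.007, 0.06, 0, 0, 0], [0.008, -0.007, 0.065, 0, 0, 0], [0.008, -0.007, 0.065, 0, 0, 0], [0.008, -0.007, 0.065, 0, 0, 0]]]}}

```text
clock: 2.57
eef_pos: [587.0, -166.0, 116.4]
tcp_rot: [3.141, -0.0, 0.008]
contact_force: [0.7, 1.1, -0.4]
opening: -0.005
```

Emit:
{"method": "carry_out", "body": {"increments": [[[0, 0, 0.003, 0, 0, 0], [0, 0, 0.006, 0, 0, 0], [0, 0, 0.009, 0, 0, 0], [0, 0, 0.012, 0, 0, 0], [0, 0, 0.012, 0, 0, 0]]]}}

```text
clock: 2.98
eef_pos: [586.9, -165.4, 110.8]
tcp_rot: [-3.142, 0.0, 0.009]
contact_force: [-0.2, -0.4, 0.2]
opening: -0.001
```

Emit:
{"method": "carry_out", "body": {"increments": [[[0, 0, 0.003, 0, 0, 0], [0, 0, 0.006, 0, 0, 0], [0, 0, 0.009, 0, 0, 0], [0, 0, 0.009, 0, 0, 0]]]}}

```text
clock: 3.32
eef_pos: [586.9, -165.3, 107.1]
tcp_rot: [-3.141, 0.0, 0.009]
contact_force: [0.3, 0.1, 0.4]
opening: 0.0
```

Emit:
{"method": "carry_out", "body": {"increments": [[[0, 0, 0.002, 0, 0, 0], [0, 0, 0.004, 0, 0, 0], [0, 0, 0.004, 0, 0, 0]]]}}

```text
clock: 3.57
eef_pos: [587.0, -165.4, 105.6]
tcp_rot: [-3.142, 0.0, 0.009]
contact_force: [-0.7, 0.2, -0.2]
opening: 0.002
```

Emit:
{"method": "carry_out", "body": {"increments": [[[0, 0, 0.003, 0, 0, 0], [0, 0, 0.005, 0, 0, 0], [0, 0, 0.005, 0, 0, 0]]]}}

```text
clock: 3.82
eef_pos: [586.9, -165.4, 103.6]
tcp_rot: [-3.142, 0.0, 0.009]
contact_force: [-0.3, -0.1, 0.5]
opening: 0.001
```

Emit:
{"method": "carry_out", "body": {"increments": [[[0, 0, 0.003, 0, 0, 0], [0, 0, 0.005, 0, 0, 0], [0, 0, 0.005, 0, 0, 0]]]}}

```text
clock: 4.07
eef_pos: [586.9, -165.4, 101.6]
tcp_rot: [-3.142, 0.0, 0.009]
contact_force: [-0.5, 0.2, -0.1]
opening: 0.0
```

Emit:
{"method": "carry_out", "body": {"increments": [[[0, 0, 0.003, 0, 0, 0], [0, 0, 0.005, 0, 0, 0], [0, 0, 0.005, 0, 0, 0]]]}}

```text
clock: 4.32
eef_pos: [586.9, -165.4, 99.6]
tcp_rot: [-3.142, 0.0, 0.009]
contact_force: [0.5, -0.3, 0.1]
opening: 0.001
```

```bash
python3 - <<'E'
from h import *
print(sense()['contact_force'])
f=optics.grab_frame('scene')
cv2.imwrite('pics/s2c.png',cv2.resize(f['img'][120:250,170:310,::-1],None,fx=4,fy=4))
f=optics.grab_frame('wrist');save(f,'w2')
E
```

```text
[ 0.54852274 -0.2949855   0.09377163]
```

View pics/s2c.png

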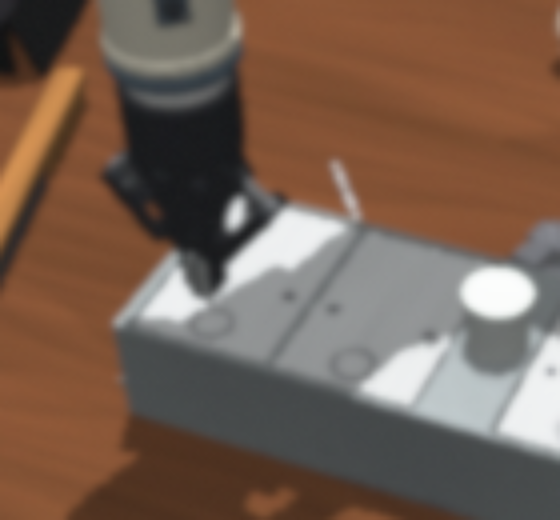

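View pics/w2.png

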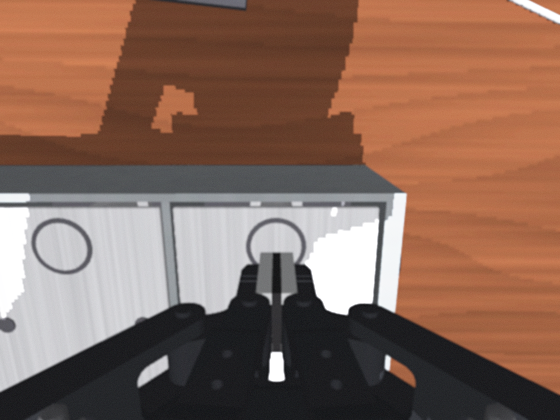

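```bash
python3 - <<'E'
from h import *
print(r.tip_reach)
f=optics.grab_frame('wrist')
for uv in [(270,265),(285,265),(275,285),(250,275),(275,225),(200,300),(350,205)]: print(uv,unproj(f,*uv).round(1))
f=optics.grab_frame('scene')
for u in (220,221,222,223): print([unproj(f,u,v).round(0).tolist() for v in (188,191,194,197,200)])
E
```

```text
22.0
(270, 265) [ 598.4 -163.3  128.3]
(285, 265) [ 598.9 -168.9  129.2]
(275, 285) [ 598.6 -165.2  144.3]
(250, 275) [ 594.7 -155.8  129.1]
(275, 225) [ 600.  -165.1   85.9]
(200, 300) [ 558.2 -126.6   84.4]
(350, 205) [ 587.3 -218.4    2.3]
[[597.0, -163.0, 137.0], [599.0, -163.0, 127.0], [599.0, -164.0, 117.0], [580.0, -179.0, 84.0], [590.0, -173.0, 84.0]]
[[595.0, -161.0, 135.0], [596.0, -162.0, 126.0], [596.0, -163.0, 114.0], [581.0, -175.0, 87.0], [588.0, -171.0, 83.0]]
[[595.0, -158.0, 136.0], [593.0, -161.0, 123.0], [595.0, -161.0, 114.0], [576.0, -175.0, 82.0], [585.0, -170.0, 81.0]]
[[598.0, -153.0, 140.0], [596.0, -155.0, 128.0], [568.0, -176.0, 86.0], [574.0, -173.0, 81.0], [588.0, -165.0, 85.0]]
```

```bash
python3 - <<'E'
from h import *
f=optics.grab_frame('wrist')
print('cam',(-f['R'].T@f['t']).round(1))
for v in range(230,300,4): print(v,unproj(f,275,v).round(1),unproj(f,268,v).round(1))
s=sense();print(s['eef_pos'],s['qpos'])
cv2.imwrite('pics/w3c.png',cv2.resize(f['img'][220:320,220:340,::-1],None,fx=5,fy=5,interpolation=0))
f=optics.grab_frame('scene');print('cam',(-f['R'].T@f['t']).round(1))
for v in range(180,204,1): print(v,[unproj(f,u,v).round(0).tolist() for u in (218,220,222)])
E
```

```text
cam [ 657.  -164.9  255.3]
230 [ 596.9 -165.1   84.5] [ 597.3 -161.7   85.8]
234 [ 595.2 -165.1   85.4] [ 595.2 -161.7   85.5]
238 [ 592.7 -165.1   84.4] [ 592.9 -161.7   85.1]
242 [ 591.  -165.2   85.3] [ 590.6 -161.7   84.6]
246 [ 588.3 -165.2   84. ] [ 588.9 -161.7   85.4]
250 [ 586.5 -165.2   84.7] [ 586.8 -161.7   85.6]
254 [ 599.1 -165.1  119.3] [ 599.  -162.4  119.1]
258 [ 598.5 -165.2  121.8] [ 599.  -162.4  123.1]
262 [ 598.8 -165.2  126.2] [ 598.9 -162.5  126.7]
266 [ 599.2 -165.2  130.8] [ 598.3 -162.6  128.9]
270 [ 598.7 -165.2  133.1] [ 599.1 -162.7  134. ]
274 [ 598.2 -165.2  135.2] [ 599.3 -162.7  137.5]
278 [ 599.  -165.2  139.9] [ 598.7 -162.8  139.4]
282 [ 598.9 -165.2  142.7] [ 598.7 -162.8  142.4]
286 [ 598.7 -165.2  145.2] [ 599.2 -162.9  146.1]
290 [ 598.6 -165.2  147.6] [ 599.3 -163.   149. ]
294 [ 598.1 -165.2  149.3] [ 597.7 -163.   148.6]
298 [ 597.  -165.2  150. ] [ 599.8 -163.1  155. ]
[ 587.0645151  -165.38130957   99.83520524] [-2.77065133e-01  4.61105404e-01  1.76253923e+00  2.82203949e-05
  9.17867950e-01  1.28482556e+00]
cam [1333.7  346.6  906.1]
180
[... 1116 characters left out ...]
0, 114.0], [590.0, -164.0, 109.0]]
195 [[573.0, -189.0, 83.0], [572.0, -183.0, 84.0], [574.0, -176.0, 88.0]]
196 [[579.0, -185.0, 85.0], [578.0, -180.0, 86.0], [573.0, -176.0, 83.0]]
197 [[581.0, -185.0, 84.0], [578.0, -180.0, 83.0], [577.0, -174.0, 83.0]]
198 [[589.0, -180.0, 88.0], [584.0, -176.0, 85.0], [582.0, -171.0, 86.0]]
199 [[591.0, -179.0, 86.0], [588.0, -174.0, 86.0], [586.0, -169.0, 85.0]]
200 [[593.0, -178.0, 85.0], [592.0, -172.0, 86.0], [589.0, -167.0, 85.0]]
201 [[600.0, -173.0, 88.0], [596.0, -170.0, 86.0], [595.0, -164.0, 88.0]]
202 [[599.0, -174.0, 84.0], [599.0, -168.0, 86.0], [595.0, -164.0, 84.0]]
203 [[603.0, -172.0, 85.0], [602.0, -166.0, 85.0], [598.0, -163.0, 83.0]]
```

View pics/w3c.png

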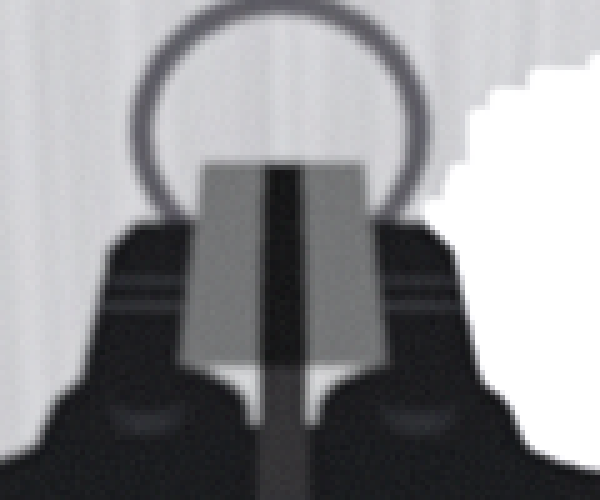

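```bash
python3 - <<'E'
from h import *
f=dict(np.load('scene0.npz'))
cv2.imwrite('pics/s0c.png',cv2.resize(f['img'][0:110,90:230,::-1],None,fx=5,fy=5,interpolation=0))
for v in range(20,72,3): print(v,[unproj(f,u,v).round(0).tolist() for u in (135,139,155,171,175)])
E
```

```text
20 [[-434.0, -1237.0, 50.0], [-442.0, -1219.0, 50.0], [231.0, -564.0, 384.0], [-1380.0, -1748.0, -358.0], [-1406.0, -1731.0, -364.0]]
23 [[-425.0, -1234.0, 39.0], [-438.0, -1219.0, 37.0], [233.0, -564.0, 375.0], [-622.0, -1166.0, -21.0], [-1398.0, -1730.0, -384.0]]
26 [[220.0, -657.0, 347.0], [-436.0, -1223.0, 22.0], [237.0, -564.0, 368.0], [-606.0, -1157.0, -30.0], [-1403.0, -1739.0, -409.0]]
29 [[239.0, -643.0, 347.0], [231.0, -634.0, 345.0], [222.0, -578.0, 351.0], [190.0, -542.0, 344.0], [187.0, -529.0, 345.0]]
32 [[237.0, -647.0, 336.0], [231.0, -636.0, 336.0], [220.0, -583.0, 340.0], [194.0, -541.0, 337.0], [196.0, -525.0, 340.0]]
35 [[243.0, -645.0, 329.0], [-437.0, -1237.0, -27.0], [218.0, -587.0, 329.0], [202.0, -537.0, 331.0], [194.0, -528.0, 329.0]]
38 [[240.0, -650.0, 317.0], [220.0, -652.0, 309.0], [220.0, -587.0, 320.0], [-560.0, -1136.0, -73.0], [198.0, -527.0, 321.0]]
41 [[246.0, -648.0, 311.0], [221.0, -654.0, 299.0], [221.0, -590.0, 310.0], [188.0, -553.0, 303.0], [200.0, -528.0, 312.0]]
44 [[247.0, -650.0, 301.0], [241.0, -639.0, 300.0], [-460.0, -1166.0, -71.0], [
[... 571 characters left out ...]
0.0]]
59 [[-453.0, -1318.0, -177.0], [-427.0, -1266.0, -156.0], [-456.0, -1184.0, -154.0], [-539.0, -1146.0, -183.0], [194.0, -545.0, 247.0]]
62 [[-453.0, -1323.0, -195.0], [-441.0, -1284.0, -182.0], [-450.0, -1183.0, -168.0], [-526.0, -1139.0, -193.0], [-560.0, -1139.0, -208.0]]
65 [[-1340.0, -2159.0, -769.0], [-436.0, -1284.0, -197.0], [-453.0, -1190.0, -187.0], [-530.0, -1147.0, -214.0], [-555.0, -1139.0, -223.0]]
68 [[-1270.0, -2102.0, -753.0], [-436.0, -1289.0, -216.0], [-433.0, -1178.0, -193.0], [-527.0, -1148.0, -230.0], [-538.0, -1130.0, -232.0]]
71 [[-1240.0, -2081.0, -760.0], [-430.0, -1290.0, -231.0], [-443.0, -1191.0, -217.0], [-512.0, -1140.0, -239.0], [-539.0, -1134.0, -251.0]]
```

View pics/s0c.png

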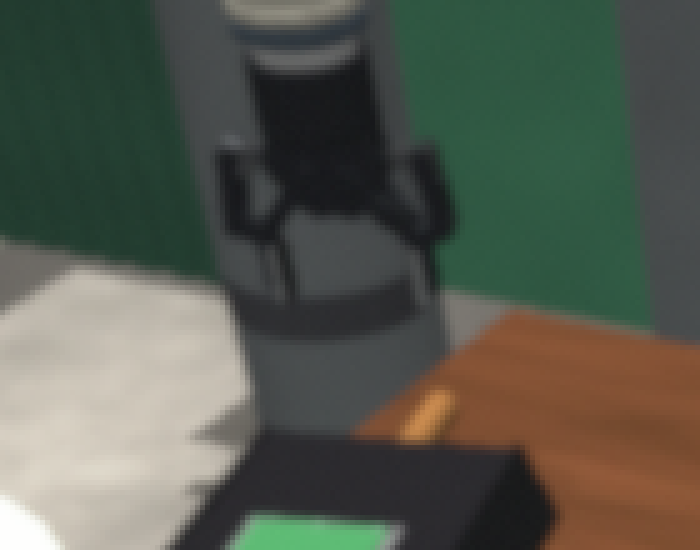

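Emit:
{"method": "carry_out", "body": {"increments": [[[0, 0, 0.035, 0, 0, 0], [0, 0, 0.065, 0, 0, 0], [0, 0, 0.065, 0, 0, 0], [0, 0, 0.065, 0, 0, 0]]]}}

```text
clock: 4.95
eef_pos: [586.3, -165.2, 73.0]
tcp_rot: [-3.141, 0.002, 0.009]
contact_force: [0.8, -0.3, 0.4]
opening: -0.001
```

```bash
python3 - <<'E'
from h import *
print(sense()['contact_force'],sense()['eef_pos'])
f=optics.grab_frame('wrist');save(f,'w4')
print('cam',(-f['R'].T@f['t']).round(1))
for v in range(246,262,2): print(v,unproj(f,275,v).round(1))
E
```

```text
[ 0.79088627 -0.34650868  0.38851828] [ 586.32922167 -165.20347721   72.96460652]
cam [ 656.6 -164.7  228.3]
246 [ 598.3 -164.9   83.8]
248 [ 597.7 -164.9   84.4]
250 [ 596.5 -164.9   83.8]
252 [ 596.1 -165.    84.9]
254 [ 598.  -165.    91.5]
256 [ 598.2 -165.    94. ]
258 [ 598.5 -165.    96.5]
260 [ 598.4 -165.    98.1]
```

View pics/w4.png

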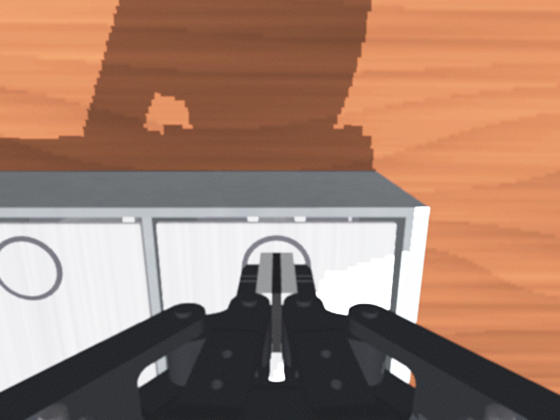

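Emit:
{"method": "carry_out", "body": {"increments": [[[0, 0, 0.005, 0, 0, 0], [0, 0, 0.01, 0, 0, 0], [0, 0, 0.01, 0, 0, 0]]]}}

```text
clock: 5.25
eef_pos: [587.4, -165.5, 70.8]
tcp_rot: [3.141, -0.001, 0.009]
contact_force: [-1.2, -0.8, 6.2]
opening: 0.002
```

Emit:
{"method": "carry_out", "body": {"increments": [[[0, 0, 0.004, 0, 0, 0], [0, 0, 0.006, 0, 0, 0], [0, 0, 0.006, 0, 0, 0]]]}}

```text
clock: 5.5
eef_pos: [587.5, -165.6, 70.5]
tcp_rot: [3.141, -0.001, 0.009]
contact_force: [-9.7, 2.0, 28.8]
opening: 0.004
```

Emit:
{"method": "carry_out", "body": {"increments": [[[0, 0, 0.002, 0, 0, 0], [0, 0, 0.004, 0, 0, 0], [0, 0, 0.004, 0, 0, 0]]]}}

```text
clock: 5.75
eef_pos: [587.6, -165.6, 70.4]
tcp_rot: [3.141, -0.002, 0.009]
contact_force: [-14.1, 2.9, 43.3]
opening: 0.0
```

Emit:
{"method": "carry_out", "body": {"increments": [[[0, 0, -0.05, 0, 0, 0], [-0.004, -0.1, -0.06, 0, 0, 0], [-0.004, -0.236, -0.06, 0, 0, 0], [-0.004, -0.236, -0.06, 0, 0, 0], [-0.004, -0.236, -0.06, 0, 0, 0]]]}}

```text
clock: 6.17
eef_pos: [584.5, -68.2, 90.1]
tcp_rot: [-3.141, -0.0, 0.012]
contact_force: [0.2, -0.7, 0.9]
opening: -0.0
```

Emit:
{"method": "carry_out", "body": {"increments": [[[0, 0, 0.02, 0, 0, 0], [0, 0, 0.04, 0, 0, 0], [0, 0, 0.04, 0, 0, 0], [0, 0, 0.04, 0, 0, 0]]]}}

```text
clock: 6.5
eef_pos: [583.9, -72.1, 72.7]
tcp_rot: [-3.141, 0.002, 0.008]
contact_force: [-0.5, 0.6, 0.2]
opening: -0.004
```

Emit:
{"method": "carry_out", "body": {"increments": [[[0, 0, 0.005, 0, 0, 0], [0, 0, 0.008, 0, 0, 0], [0, 0, 0.008, 0, 0, 0]]]}}

```text
clock: 6.75
eef_pos: [584.7, -71.9, 70.9]
tcp_rot: [3.141, -0.0, 0.008]
contact_force: [-1.0, -2.0, 2.7]
opening: 0.002
```

Emit:
{"method": "carry_out", "body": {"increments": [[[0, 0, 0.003, 0, 0, 0], [0, 0, 0.005, 0, 0, 0], [0, 0, 0.005, 0, 0, 0]]]}}

```text
clock: 7.0
eef_pos: [584.8, -71.8, 70.6]
tcp_rot: [3.141, -0.0, 0.009]
contact_force: [-7.4, -2.1, 22.3]
opening: 0.003
```

Emit:
{"method": "carry_out", "body": {"increments": [[[0, 0, -0.1, 0, 0, 0], [0, 0, -0.19, 0, 0, 0], [0, -0.1, -0.19, 0, 0, 0], [0, -0.2, -0.19, 0, 0, 0], [0, -0.3, -0.19, 0, 0, 0]]]}}

```text
clock: 7.42
eef_pos: [584.0, 49.5, 145.6]
tcp_rot: [-3.141, -0.002, 0.006]
contact_force: [0.2, -0.3, -0.2]
opening: 0.002
```

Emit:
{"method": "carry_out", "body": {"increments": [[[0, -0.1, 0, 0, 0, 0], [0, -0.16, 0, 0, 0, 0], [0, -0.16, 0.08, 0, 0, 0], [0, -0.16, 0.16, 0, 0, 0], [0, -0.16, 0.16, 0, 0, 0]]]}}

```text
clock: 7.83
eef_pos: [579.2, 112.8, 75.6]
tcp_rot: [3.14, 0.008, 0.01]
contact_force: [-0.8, -1.8, -0.7]
opening: 0.003
```

```bash
python3 - <<'E'
from h import *
f=optics.grab_frame('wrist');save(f,'w5')
print(sense()['contact_force'],sense()['eef_pos'],sense()['tcp_rot'])
E
```

```text
[0.22981509 0.02618207 0.45654436] [580.38180881 112.58023932  78.02551368] [3.14049036 0.00614698 0.00915173]
```

View pics/w5.png

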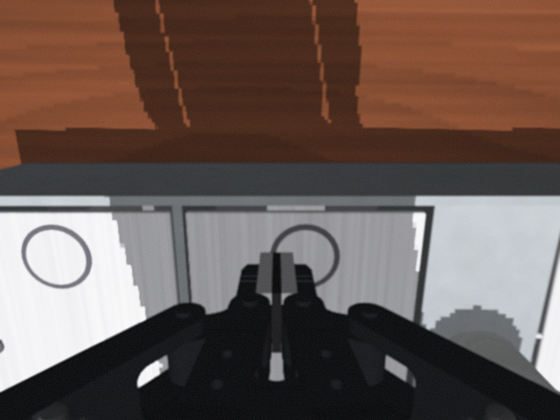

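Emit:
{"method": "carry_out", "body": {"increments": [[[0, 0, 0.01, 0, 0, 0], [0, 0, 0.018, 0, 0, 0], [0, 0, 0.018, 0, 0, 0]]]}}

```text
clock: 8.13
eef_pos: [583.8, 112.7, 74.4]
tcp_rot: [-3.141, -0.002, 0.008]
contact_force: [-0.8, -0.8, -0.6]
opening: 0.001
```

Emit:
{"method": "carry_out", "body": {"increments": [[[0, 0, 0.005, 0, 0, 0], [0, 0, 0.005, 0, 0, 0], [0, 0, 0.005, 0, 0, 0]]]}}

```text
clock: 8.38
eef_pos: [583.3, 112.9, 72.0]
tcp_rot: [-3.141, -0.001, 0.009]
contact_force: [-0.3, 0.9, -0.5]
opening: 0.003
```

Emit:
{"method": "carry_out", "body": {"increments": [[[0, 0, 0.005, 0, 0, 0], [0, 0, 0.005, 0, 0, 0], [0, 0, 0.005, 0, 0, 0]]]}}

```text
clock: 8.63
eef_pos: [583.5, 113.0, 69.7]
tcp_rot: [3.142, -0.001, 0.009]
contact_force: [0.2, -0.2, 3.7]
opening: 0.003
```

Emit:
{"method": "carry_out", "body": {"increments": [[[0, 0, 0.005, 0, 0, 0], [0, 0, 0.005, 0, 0, 0], [0, 0, 0.005, 0, 0, 0]]]}}

```text
clock: 8.88
eef_pos: [583.3, 113.0, 67.4]
tcp_rot: [-3.142, -0.001, 0.009]
contact_force: [1.2, -1.4, 2.5]
opening: 0.001
```

Emit:
{"method": "carry_out", "body": {"increments": [[[0, 0, 0.005, 0, 0, 0], [0, 0, 0.005, 0, 0, 0], [0, 0, 0.005, 0, 0, 0]]]}}

```text
clock: 9.13
eef_pos: [583.1, 113.0, 65.2]
tcp_rot: [-3.142, -0.0, 0.009]
contact_force: [2.9, -1.1, 1.8]
opening: 0.001
```

Emit:
{"method": "carry_out", "body": {"increments": [[[0, 0, 0.006, 0, 0, 0], [0, 0, 0.012, 0, 0, 0], [0, 0, 0.018, 0, 0, 0], [0, 0, 0.024, 0, 0, 0], [0, 0, 0.03, 0, 0, 0]]]}}

```text
clock: 9.55
eef_pos: [582.3, 113.1, 53.1]
tcp_rot: [-3.141, 0.001, 0.009]
contact_force: [-0.6, 0.9, 4.7]
opening: 0.001
```

```bash
python3 - <<'E'
from h import *
print(sense()['contact_force'],sense()['eef_pos'])
f=optics.grab_frame('scene')
cv2.imwrite('pics/s6c.png',cv2.resize(f['img'][110:280,200:410,::-1],None,fx=3.5,fy=3.5))
E
```

```text
[-0.59058401  0.93383074  4.72073597] [582.34384688 113.07198337  53.12532139]
```

View pics/s6c.png

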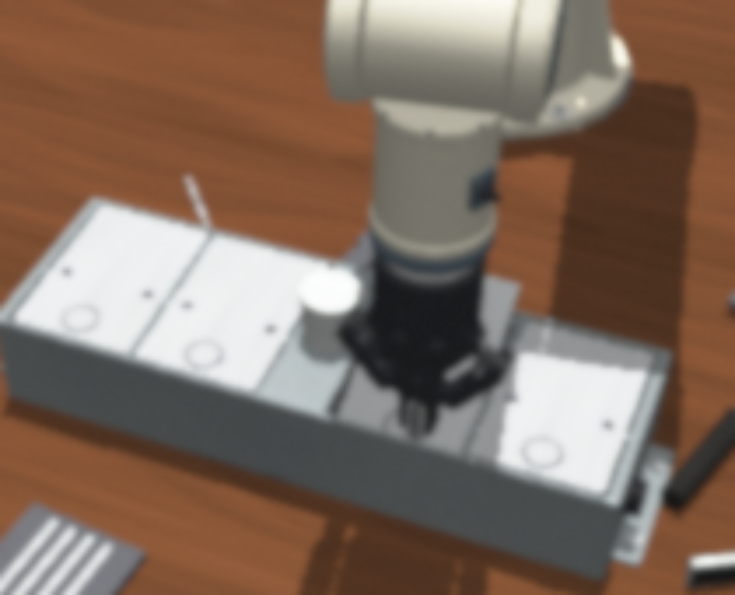

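Emit:
{"method": "carry_out", "body": {"increments": [[[0, 0, 0.006, 0, 0, 0], [0, 0, 0.012, 0, 0, 0], [0, 0, 0.018, 0, 0, 0], [0, 0, 0.024, 0, 0, 0], [0, 0, 0.03, 0, 0, 0]]]}}

```text
clock: 10.02
eef_pos: [583.1, 113.0, 41.2]
tcp_rot: [-3.142, -0.0, 0.009]
contact_force: [1.4, -0.2, 5.3]
opening: 0.005
```

Emit:
{"method": "carry_out", "body": {"increments": [[[0, 0, 0.005, 0, 0, 0], [0, 0, 0.01, 0, 0, 0], [0, 0, 0.012, 0, 0, 0], [0, 0, 0.012, 0, 0, 0]]]}}

```text
clock: 10.35
eef_pos: [582.8, 112.9, 36.2]
tcp_rot: [3.142, 0.0, 0.009]
contact_force: [1.3, -0.1, 0.3]
opening: 0.002
```

```bash
python3 - <<'E'
from h import *
print(sense()['contact_force'],sense()['eef_pos'])
f=optics.grab_frame('scene')
cv2.imwrite('pics/s7c.png',cv2.resize(f['img'][110:280,200:410,::-1],None,fx=3.5,fy=3.5))
E
```

```text
[ 1.34765791 -0.14811304  0.30116881] [582.79567632 112.94309302  36.22115005]
```

View pics/s7c.png

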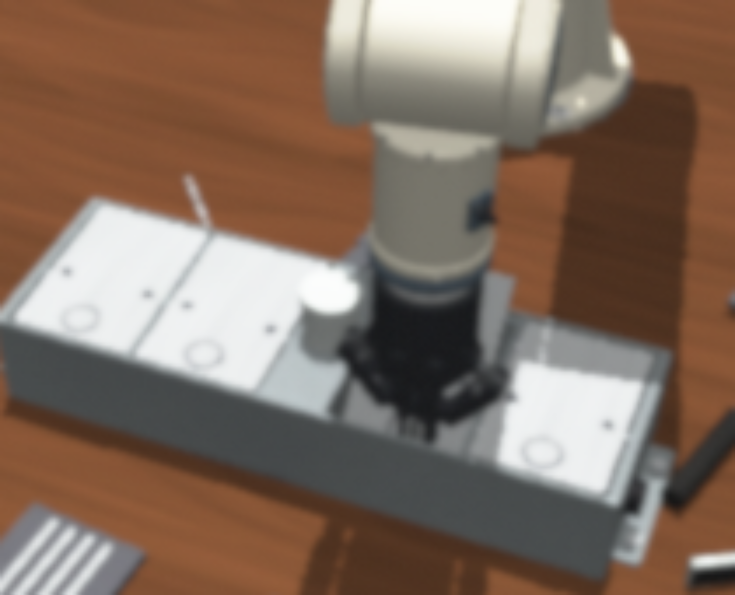

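Emit:
{"method": "carry_out", "body": {"increments": [[[0, 0, -0.1, 0, 0, 0], [0, 0, -0.2, 0, 0, 0], [0, 0, -0.3, 0, 0, 0], [0, 0, -0.35, 0, 0, 0], [0, 0, -0.35, 0, 0, 0]]]}}

```text
clock: 10.82
eef_pos: [585.5, 113.5, 181.7]
tcp_rot: [-3.14, -0.007, 0.009]
contact_force: [0.8, -0.2, 0.5]
opening: 0.002
```

Emit:
{"method": "carry_out", "body": {"increments": [[[-0.1, 0.025, 0, 0, 0, 0], [-0.2, 0.025, 0, 0, 0, 0], [-0.3, 0.025, 0, 0, 0, 0], [-0.36, 0.025, 0, 0, 0, 0], [-0.36, 0.025, 0, 0, 0, 0]]]}}

```text
clock: 11.23
eef_pos: [432.7, 100.9, 174.9]
tcp_rot: [3.14, 0.006, 0.009]
contact_force: [0.0, -0.0, -0.2]
opening: -0.001
```

```bash
python3 - <<'E'
from h import *
f=optics.grab_frame('scene')
print(sense()['contact_force'],sense()['eef_pos'])
cv2.imwrite('pics/s8c.png',cv2.resize(f['img'][90:280,200:410,::-1],None,fx=3.1,fy=3.1))
P=np.array([[unproj(f,u,v) for u in range(200,410)] for v in range(90,280)])
m=(abs(P[...,1]-100)<45)&(P[...,0]>470)&(P[...,0]<560)&(P[...,2]>90)
q=P[m]; print(len(q)); 
if len(q): 
    pl=np.polyfit(q[:,0],q[:,2],1);print(pl,np.degrees(np.arctan(pl[0])),q.min(0),q.max(0))
E
```

```text
[ 0.74864609 -0.31194054  0.31593329] [435.98498658 101.31235844 175.63708019]
1491
[  -4.3917076  2409.27434483] -77.17235612073611 [470.02095212  55.04790217  90.02778811] [547.40243975 144.99284258 416.79819643]
```

View pics/s8c.png

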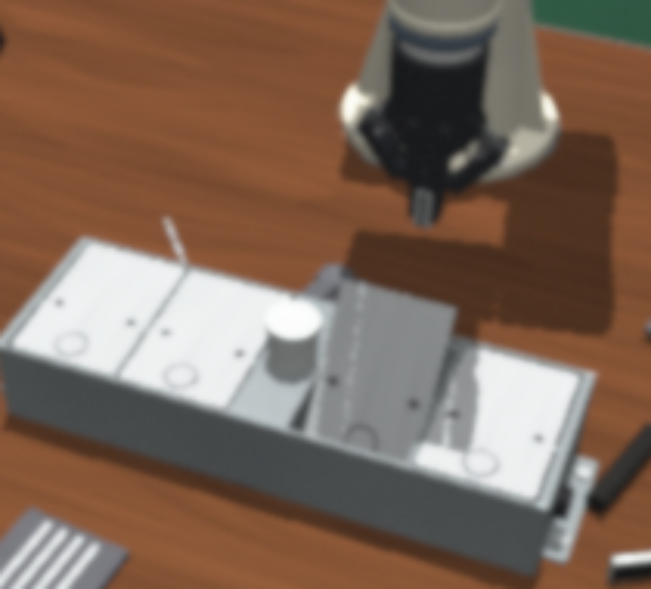

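```bash
python3 - <<'E'
from h import *
f=optics.grab_frame('scene')
P=np.array([[unproj(f,u,v) for u in range(200,410)] for v in range(90,280)])
m=(abs(P[...,1]-100)<40)&(P[...,0]>450)&(P[...,0]<540)&(P[...,2]>92)&(P[...,2]<185)
q=P[m]; pl=np.polyfit(q[:,0],q[:,2],1);print(pl,np.degrees(np.arctan(pl[0])),q.min(0),q.max(0))
s=sense();print(s['eef_pos'],s['tcp_rot'])
f=optics.grab_frame('wrist')
print('cam',(-f['R'].T@f['t']).round(1))
for v in range(246,262,2): print(v,unproj(f,275,v).round(1))
E
```

```text
[ -1.21197849 748.93035186] -50.47405685522375 [486.46993929  60.0624729   92.5999717 ] [539.87427422 139.9802473  158.33872665]
[438.16039905 101.61577214 176.14378714] [3.14144559e+00 6.15296083e-04 9.29397545e-03]
cam [508.2 102.2 331.6]
246 [374.8 101.5  -0.7]
248 [373.  101.5   0. ]
250 [3.710e+02 1.014e+02 1.000e-01]
252 [368.3 101.4  -1.2]
254 [449.8 101.9 194.7]
256 [449.6 101.9 196.2]
258 [449.7 101.9 198.4]
260 [450.1 101.9 201.2]
```

Emit:
{"method": "carry_out", "body": {"increments": [[[0, 0, 0.07, 0, 0, 0], [0, 0, 0.14, 0, 0, 0], [0, 0, 0.14, 0, 0, 0], [0.05, 0, 0.14, 0, 0, 0], [0.08, 0, 0.14, 0, 0, 0]]]}}

```text
clock: 11.8
eef_pos: [473.0, 102.1, 120.9]
tcp_rot: [3.142, -0.0, 0.009]
contact_force: [0.5, -0.0, 0.7]
opening: 0.004
```

Emit:
{"method": "carry_out", "body": {"increments": [[[0.02, 0, 0, 0, 0, 0], [0.04, 0, 0, 0, 0, 0], [0.06, 0, 0, 0, 0, 0], [0.08, 0, 0, 0, 0, 0], [0.09, 0, 0, 0, 0, 0]]]}}

```text
clock: 12.22
eef_pos: [508.4, 102.4, 121.0]
tcp_rot: [-3.141, -0.001, 0.009]
contact_force: [-1.0, -0.4, 1.7]
opening: 0.005
```

```bash
python3 - <<'E'
from h import *
f=optics.grab_frame('scene')
print(sense()['contact_force'],sense()['eef_pos'])
cv2.imwrite('pics/s9c.png',cv2.resize(f['img'][90:280,200:410,::-1],None,fx=3.1,fy=3.1))
E
```

```text
[ 0.31258518 -0.5066078   0.39366296] [508.81812012 102.38824403 120.95717426]
```

View pics/s9c.png

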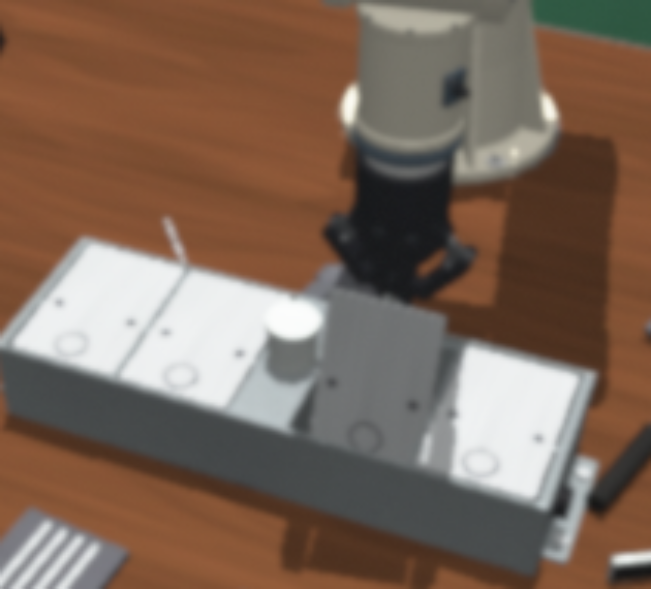

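Emit:
{"method": "carry_out", "body": {"increments": [[[0.015, 0, 0, 0, 0, 0], [0.03, 0, 0, 0, 0, 0], [0.045, 0, 0, 0, 0, 0], [0.06, 0, 0, 0, 0, 0], [0.075, 0, 0, 0, 0, 0]]]}}

```text
clock: 12.68
eef_pos: [537.6, 102.6, 120.7]
tcp_rot: [-3.142, 0.0, 0.009]
contact_force: [-2.4, 1.0, 0.9]
opening: 0.001
```

Emit:
{"method": "carry_out", "body": {"increments": [[[0.006, 0, 0, 0, 0, 0], [0.012, 0, 0, 0, 0, 0], [0.012, 0, 0, 0, 0, 0]]]}}

```text
clock: 12.93
eef_pos: [542.2, 102.6, 120.4]
tcp_rot: [3.142, 0.0, 0.009]
contact_force: [-0.8, 0.2, -0.8]
opening: 0.001
```

Emit:
{"method": "carry_out", "body": {"increments": [[[0.005, 0, 0, 0, 0, 0], [0.01, 0, 0, 0, 0, 0], [0.01, 0, 0, 0, 0, 0]]]}}

```text
clock: 13.18
eef_pos: [546.0, 102.6, 120.6]
tcp_rot: [3.142, 0.0, 0.009]
contact_force: [-1.2, -0.4, -0.4]
opening: -0.0
```

Emit:
{"method": "carry_out", "body": {"increments": [[[0.005, 0, 0, 0, 0, 0], [0.005, 0, 0, 0, 0, 0], [0.005, 0, 0, 0, 0, 0]]]}}

```text
clock: 13.43
eef_pos: [546.4, 102.6, 120.4]
tcp_rot: [3.141, 0.003, 0.009]
contact_force: [-6.1, 1.2, 2.2]
opening: -0.002
```

Emit:
{"method": "carry_out", "body": {"increments": [[[0.004, 0, 0, 0, 0, 0], [0.004, 0, 0, 0, 0, 0]]]}}

```text
clock: 13.6
eef_pos: [546.5, 102.6, 120.3]
tcp_rot: [3.141, 0.006, 0.009]
contact_force: [-12.0, 0.2, 8.1]
opening: -0.004
```

Emit:
{"method": "carry_out", "body": {"increments": [[[-0.04, 0, 0, 0, 0, 0], [-0.12, 0, 0, 0, 0, 0], [-0.2, 0, -0.05, 0, 0, 0], [-0.25, 0, -0.12, 0, 0, 0], [-0.25, 0, -0.15, 0, 0, 0]]]}}

```text
clock: 14.02
eef_pos: [446.5, 101.6, 182.5]
tcp_rot: [-3.142, 0.0, 0.009]
contact_force: [1.5, 0.0, -0.7]
opening: 0.003
```

Emit:
{"method": "carry_out", "body": {"increments": [[[0, 0, -0.05, 0, 0, 0], [0, 0, -0.05, 0, 0, 0], [0, 0, -0.05, 0, 0, 0], [0, 0, -0.05, 0, 0, 0]]]}}

```text
clock: 14.35
eef_pos: [449.6, 101.8, 200.3]
tcp_rot: [-3.142, -0.0, 0.009]
contact_force: [0.5, -0.2, 0.2]
opening: 0.003
```

```bash
python3 - <<'E'
from h import *
f=optics.grab_frame('scene')
s=sense();print(s['contact_force'],s['eef_pos'],s['qvel'],s['clock'])
cv2.imwrite('pics/s10c.png',cv2.resize(f['img'][90:280,200:410,::-1],None,fx=3.1,fy=3.1))
P=np.array([[unproj(f,u,v) for u in range(200,410)] for v in range(90,280)])
m=(abs(P[...,1]-100)<40)&(P[...,0]>525)&(P[...,0]<590)&(P[...,2]>95)&(P[...,2]<160)
q=P[m]; pl=np.polyfit(q[:,2],q[:,0],1);print(len(q),pl,np.arctan(pl[0])+np.pi/2)
t=optics.grab_frame('top'); save(t,'t10'); t0=dict(np.load('top0.npz'))
for n in ['tin_center','chipping_hammer_center','wire_brush_center','magnet_square_center','coupon_1_center','earth_clamp_center']:
    print(n,[(np.round(d['point'],0),round(d['confidence'],2)) for d in nets.tip_of(n,'top')[:2]])
E
```

```text
[ 0.98173239 -0.31808551  0.15331423] [449.21058811 101.6800401  199.8665915 ] [ 0.00071281  0.00796899  0.00328413 -0.00094062  0.00467801 -0.00035033] 14.4
413 [2.67520641e-01 5.26170176e+02] 1.8321958274206582
tin_center [(array([529.,  19., 108.]), 0.83)]
chipping_hammer_center [(array([356., 345.,  12.]), 0.94), (array([565., 104., 169.]), 0.22)]
wire_brush_center [(array([ 428., -430.,   13.]), 0.61)]
magnet_square_center [(array([361.,  -0.,  10.]), 0.8), (array([ 587., -164.,   85.]), 0.71)]
coupon_1_center [(array([771., 110.,   7.]), 0.96)]
earth_clamp_center [(array([560., 426.,  10.]), 0.69), (array([567., 100., 167.]), 0.59)]
```

View pics/s10c.png

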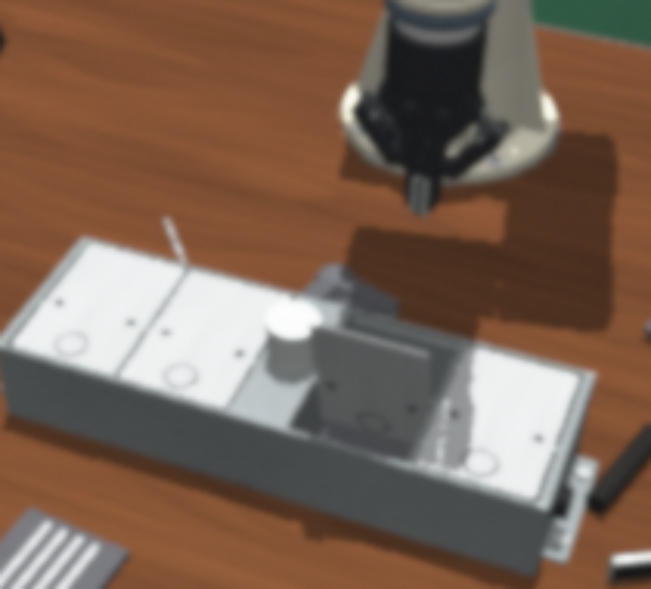

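View pics/t10.png

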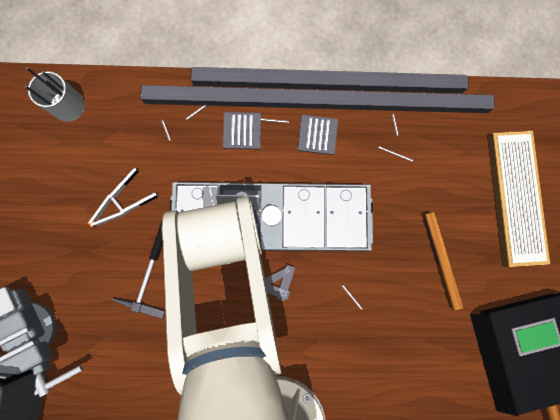

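Cover 2 measures 1.83 rad, so it is on its stop. The other three covers look flush, the bystanders sit at the same pixels as before, and the arm is clear of everything.

```bash
python3 -c "
from rig import r
print(r.sign_off())"
```

```text
the job is handed in; nothing more can be done
None
```

Cover 2, second from the left, was the unlocked one. It now leans back on its stop, and I've handed the job in; no verdict came back.

**What I did:** I pressed covers 4, 3 and 2 in turn with shut fingertips. Cover 4 took about 43 N and cover 3 about 22 N, both with well under 1 mm of give. Cover 2 sank under about 4 N. I pressed its tail down about 35 mm, which tipped it to about 50°. I then pushed its nose over from the robot's side until it met the stop, with about 14 N on the tool at the end. I never pressed cover 1.

**Last checks:**
- **Cover 2:** the depth image gives 1.83 rad.
- **Other covers:** all three look flush. I judged that from the picture, not from a measured angle.
- **Bystanders:** they look unmoved in the before and after top views, and the tin measured within 1–2 mm of its first reading. I took no starting measurements of the others, so for them this is by eye, and the arm hid parts of the chipping hammer and the magnetic square in the last view.
- **Robot:** the arm had stopped, clear of everything, with no force on the tool.

**What disagreed:**
- **Fingertip height:** the fingertips were about 40 mm higher than the reported TCP and `r.tip_reach` imply. Both the scene and wrist cameras agreed on this, and contact came where the cameras put it, so I went by the cameras and the force. If the judge's grasp point follows the reported TCP instead of the real fingers, the presses could register as a pinch. Nothing actually came between the fingers.
- **Locked covers:** they gave almost nothing, not the few millimetres described.

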